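Clamp the storage canister shut

ROBOT

A 6-joint arm with a two-finger parallel gripper is mounted at the origin on the work surface. World frame = base frame: x ahead of the robot, y to its left, z up, the work surface at z = 0. Lengths are in m, angles in degrees, forces in N, time in s.
With the tool pointing down it reaches from about 0.25 to 0.725 m from the base axis. Payload 9.7 kg.
Tool frame: the origin (TCP) lies between the finger pads; the fingertips stand 11 mm ahead of it and the grasp point (between the pads) lies 8 mm behind it; y points along the fingers, x is the direction in which the jaws open and shut, and the axes are right-handed (so a half turn about y gives the same grasp; the last joint's range is limited). The gripper opens to 85 mm and grips with 20 to 120 N. Pads are 22 mm wide; open, the fingers measure 114 mm over their backs; the gripper's body (76 mm by 85 mm) begins 54 mm behind the grasp point. The pads swing forward as they close: fully open they stand 13 mm farther back than shut.
Start: joints at [-67.838, 4.979, 10.078, 95.1, 0, 90], TCP at [0.207, -0.509, 0.242] pointing down, gripper open.
Joint ranges: [-179.16, 179.16], [-48.56, 103.87], [-65.8, 70.77], [-126.05, 130.52], [-82.76, 87.17], [-180, 180]. Speed limits (degrees/s): [127.2, 127.2, 147.25, 180, 180, 180].

INTERFACE

Orientations are given as [roll, pitch, yaw] about the fixed x, y, z axes, in that order (R = Rz(yaw) Ry(pitch) Rx(roll)).
In Python, from workcell import bot, vision gives the robot as it stands. The module is installed in compiled form; this text tells all that it offers.
- The arm moves only by the shell command python3 -m crank 'ROWS' [OPENING] [FORCE]. ROWS is text: rows parted by semicolons, each of 6 numbers parted by spaces: the shift along the tool's x, y, z in m, then the turn, a rotation vector about the tool's x, y, z in rad. A call has 1 to 8 rows; each row is the pose to reach, as a shift and turn from the pose commanded when the call began, along the tool's axes at that moment; what a row does not reach only later rows make up. A row lasts 1/10 s, in which the tool goes at most 50 mm and 8.59 degrees, less where a joint would pass 70% of its speed; a pose out of reach is approached as far as the arm can. A call with a gripper value outside its range is refused whole. OPENING is the gripper's target within -1 to 1 (shut at 1, half-way at 0, fully open at -1), set as the call begins (- or left out, the last holds). The fingers move at their own pace and stop on an object; FORCE is the grip in N (left out, the last holds). Time passes only in rows, so rows that repeat a pose let the fingers close. It gives the time, the measured TCP pose, the force and the opening at its end, in the units of the state.
- bot.get_obs(): the state, without advancing time (a new reading comes with each control period).
- vision.camera(name): name is "scene" or "top" or "wrist"; returns the picture (384x512x3 uint8, red, green, blue); there is no depth.
- vision.get_calibration(name): a dict with "fx", "fy", "cx", "cy" (pixels), "distortion" ([k1, k2, p1, p2, k3] as OpenCV has them; the pictures are not rectified), "rvec" (rotation vector, rad) and "tvec" (3), from world to camera coordinates, as OpenCV has them. Camera axes: x right, y down, z forward; pixel columns grow to the right and rows downward; lengths in m; the calibration is good to about 2 mm. A picture is of the moment at which its call begins: read the wrist's pose just before it. get_calibration takes no time and is no camera call; for the wrist camera it gives the pose at the moment of the call.
- bot.job_done(): hands the job in, once; it reports no verdict.
The state is a dict: "time": time; "q": joint angles; "qd": joint speeds; "joint_efforts": joint torques, N m; "ee_pos": TCP position; "tcp_rot": TCP orientation; "wrist_force": force on the tool from outside, world axes, zero at the start; "torque": the same for the moment, N m; "opening": finger opening in m.
Only numpy, scipy, OpenCV 4.12 (cv2) and the standard library are available. Lean on these libraries where they do the work, as an engineer would, in place of code of your own. Each camera call takes 0.05 s, during which the arm holds its last target. There are 200 camera calls.

TASK

Clamp the square storage canister shut: swing its lid down onto the seal, lift the wire bail clear over the lips of the two hooks at the front of the lid and let it down lightly behind them, then press the lever down past centre until it is fully home. Work by feel and force nothing: no hard push on lid or lever, no hard pull on the wire, no scraping or knocking the bail on the hooks. Leave everything else on the worktop where it stands.

Things in the scene. Friction and masses are not known exactly. Their poses are not given: they have to be found in the camera images.
- canister: White stoneware canister, 160 deep x 150 wide x 106 mm tall, 4 mm rubber seal on its rim; too heavy to shift. Origin: centre of underside; x points out of the latch face (outer surface at x = 80), y along that face, z up. Lid, hooks, wire and lever are damaged by a push or pull of more than about 25 N.
- lid (a joint): Angle (rad) of the steel lid, 164 x 154 x 6 mm, hinged opposite the latch at x = -85, z = 112 of the canister: 0 = flat on the seal (top at z = 116), grows as it swings up; starts 0.35 to 0.75 open. The stiff hinge stays where it is left; 1 to 6 N pushes the front edge down.
- lever (a joint): Angle (rad) of the latch lever, a channel 34 mm wide, 58 long, on a pin along y at x = 95, z = 90 of the canister. 0 = home: straight down, outer face at x = 107 (12 mm out from the pin); pi/2 = straight out; rigid stops at 0 and 1.68. Stiff pin (0.22 N m), stays where left. Bail hooked: loads up below about 1.1, past centre below 0.3; then pin friction must still be overcome to push it home.
- bail (a joint): Angle (rad) of the wire bail on the lever. In the canister's x-z plane the bail points from its pin at angle 1.65 + lever + bail (from +x up to +z). A light pin (0.012 N m) keeps it upright; leaning 25 degrees or more it drops; its legs pass outside the lever, so it swings freely past it.
- lid_front (a point): Point on top of the lid, on its middle line, 12 mm in from its latch-side edge. Axes: x towards the latch, z up out of the lid.
- keeper (a point): Where the axis of the bail's bar lies when clamped; axes as the lid's (lid shut: x = 88, z = 126 of the canister). Two hooks on the lid, 7 mm wide at y = 18.5 and -18.5: flat tops 2.5 mm below this point reach 35 mm back from it; a lip in front starts 2.5 mm ahead, 4.5 mm thick, 6 mm above the flat. Between the hooks the lid's top is 10 mm below this point and ends 6 mm behind it.
- bail_bar: The bail's cross bar along y; origin at its middle: a grey grip sleeve 10 mm thick, 26 long, on a bar 5 mm thick, 56 long. Two legs run to the bail's pin, 50.7 to 52.3 mm away (threaded, set differently each time). Only with the lever at its upper stop does the bar clear the lips, by 2.5 to 4 mm. Pulled up by the bar, the lever follows (about 15 N). The bar mars the hooks if rubbed at over 10 N.
- bail_pin (a point): The bail's pin on the lever, along y, 18 mm from the lever's pin, in the direction lever - 1.71 rad (from +x up to +z, canister's x-z plane).
- lever_plate: Face plate of the lever, 34 mm wide, 3 mm thick. Origin: axis of its rolled end (8 mm thick), 54 mm along and 10 mm out from the lever's pin; z points along the plate to the pin's end, x out of its outer face. Clamping up, the lever resists with up to 0.4 N m before centre, so press near this end; below the hooks lean the hand away from the lid.
- colander: Steel colander, 210 mm wide, 95 mm tall, upright, a bystander. Origin: centre of its underside.
- bowl: White ceramic bowl standing upside down, 144 mm wide, 66 mm tall, a bystander. Origin: centre of its underside.
- spatula: Wooden spatula lying flat, 300 mm long, 62 mm wide blade, a bystander. Origin: under its middle.
- tray: Low aluminium tray, 110 x 190 x 18 mm, a bystander. Origin: centre of its underside.
- spice1: Glass spice jar with steel cap, 44 mm wide, 105 mm tall, standing in the tray, a bystander. Origin: centre of its underside.
- spice2: The other spice jar, alike.
- mug: Blue ceramic mug, 82 mm wide, 92 mm tall, a bystander. Origin: centre of its underside.
- bail_wire (a joint): Stretch of the bail's wire along its length (m): 0 slack, 1 mm per 20 N of pull.
There are look-alikes about, which are no part of the job. What is shaped like the canister but pink is not meant.

How it is judged (in metres and radians):
On the way, in this order (a step that is already met when the one before it is completed fails the run):
1. the lid is down on its seal (value of joint lid below 0.03 rad), for 0.2 s.
2. the bail's bar lies on the hooks, behind their lips, with the lever still open (value of joint lid below 0.03 rad and x of bail_bar in the frame of keeper between -0.032 and 0.003 m and z of bail_bar in the frame of keeper below 0.003 m and value of joint lever above 0.5 rad), for 0.2 s.
At the end, for the whole second after the job is handed in: Lid shut (within 0.03 rad), lever home (within 0.05 rad), bail bar behind the lips of both hooks (at most 4 mm behind and 3 mm in front of or above its clamped place); bystanders within 25 mm of their start and upright (value of joint lid below 0.03 rad and value of joint lever below 0.05 rad and x of bail_bar in the frame of keeper between -0.004 and 0.003 m and z of bail_bar in the frame of keeper below 0.003 m); the robot touches nothing.
It fails at once if the lid or the lever is pushed with more than 25 N (contact force between any of the fingers, the arm and lid above 25 N or contact force between any of the fingers, the arm and lever_plate above 25 N).
It fails at once if the bail's bar is knocked, scraped or pressed on the lid or its hooks with more than 10 N while the lever is still up (value of joint lever above 1.3 rad and contact force between bail_bar and lid above 10 N).
It fails at once if the bail's wire is pulled or pushed along its length with more than 25 N while the lever is still up (value of joint lever above 1.3 rad and (value of joint bail_wire above 0.00125 m or value of joint bail_wire below -0.00125 m)).
It fails at once if something else on the worktop is shifted by more than 25 mm (distance of any of colander, bowl, spatula, tray, spice1, spice2, mug from where it was at the start of the episode above 0.025 m).
It fails at once if a standing bystander is tipped (angle between any of colander, bowl, tray, spice1, spice2, mug's own z axis and vertical above 0.3 rad).
It also fails if it takes over 72 s, if anything falls off the work surface, if the arm or the gripper's body presses on something with over 40 N, if the wrist force passes 120 N, or if a joint passes its speed limit or range.

## Working session

There is one attempt and no reset: what is moved stays moved. The work goes in short steps, Python scripts to look and compute and a shell command to move; the robot and the scene stay as the last step left them, time stands still between calls to the robot, and variables do not carry over. Pictures are saved under pics/ and viewed, about 8 in all and at most 12, crops included, and the job is handed in when it is done.

```bash
mkdir -p pics; python3 - <<'E'
from workcell import bot, vision
import cv2
o=bot.get_obs();print(o)
for n in("scene","top"):
    im=vision.camera(n);cv2.imwrite(f"pics/{n}0.png",cv2.cvtColor(im,cv2.COLOR_RGB2BGR))
    print(n,vision.get_calibration(n))
import numpy as np
a=cv2.imread("pics/scene0.png");b=cv2.imread("pics/top0.png")
cv2.imwrite("pics/both.png",cv2.resize(np.vstack([a,b]),None,fx=.78,fy=.78))
E
```

```text
{'time': 0.0, 'q': array([-6.78400250e+01,  5.01095734e+00,  1.00361345e+01,  9.50972322e+01,
       -1.09594193e-03,  8.99994509e+01]), 'qd': array([ 0.06737313, -0.01513847, -0.09582274,  0.01361332,  0.01601872,
       -0.11985319]), 'joint_efforts': array([-1.82041873e-03, -5.20377874e+01,  4.64814055e+01,  1.60422223e-02,
       -1.61674907e-04, -1.58222448e-06]), 'ee_pos': array([ 0.20738084, -0.50920162,  0.24159946]), 'tcp_rot': array([-9.00010953e+01,  7.20550305e-02, -6.78394760e+01]), 'wrist_force': array([-0.27670494,  0.53504266,  0.13542524]), 'torque': array([-0.03582546, -0.03188951, -0.03871512]), 'opening': 0.08543292399410433}
scene {'fx': 401.84342974870884, 'fy': 401.84342974870884, 'cx': 246.62850061654908, 'cy': 191.7288618888082, 'distortion': array([-0.11190503,  0.        ,  0.        ,  0.        ,  0.        ]), 'rvec': array([ 0.69626914,  2.50712705, -1.28775018]), 'tvec': array([ 0.48234257, -0.06340359,  1.38645055])}
top {'fx': 419.44572558475045, 'fy': 419.44572558475045, 'cx': 256.4127861166991, 'cy': 184.090339291771, 'distortion': array([-0.00968002,  0.        ,  0.        ,  0.        ,  0.        ]), 'rvec': array([ 2.11057321, -2.16226303,  0.17952128]), 'tvec': array([0.01195147, 0.58189653, 1.14891015])}
```

View pics/both.png

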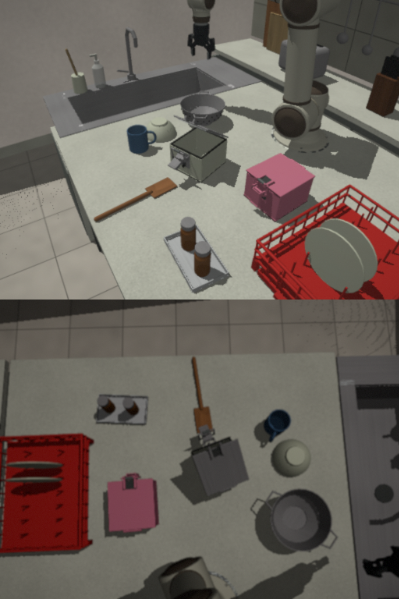

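Picture 1: two canister shapes. The pink one is at scene (357,238) and top (168,262). The white one with a grey lid is at scene (254,195) and top (281,215), and it is the one described. Next I'll enlarge it.

```bash
python3 - <<'E'
import cv2,numpy as np
a=cv2.imread("pics/scene0.png")[145:245,200:310];b=cv2.imread("pics/top0.png")[155:265,230:330]
a=cv2.resize(a,(660,600),interpolation=cv2.INTER_CUBIC)
b=cv2.resize(b,(545,600),interpolation=cv2.INTER_CUBIC)
cv2.imwrite("pics/c1.png",cv2.resize(np.hstack([a,b]),(800,398))) 
print("scene crop scale",6*800/1205, "top", 5.45*800/1205, 660*800/1205)
E
```

```text
scene crop scale 3.983402489626556 top 3.6182572614107884 438.17427385892114
```

View pics/c1.png

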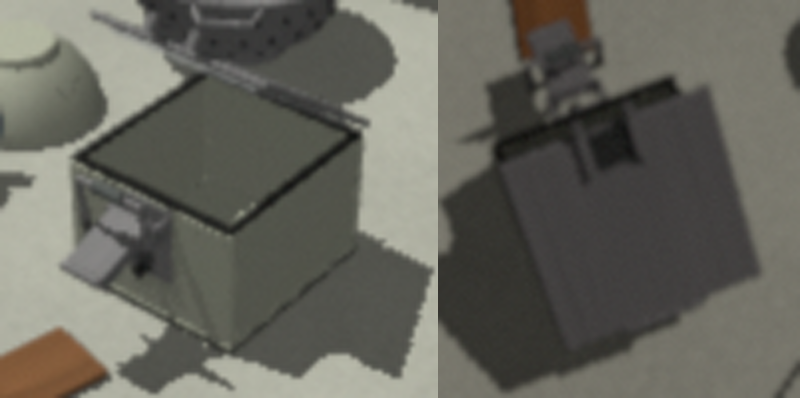

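```bash
cat > h.py <<'E'
import numpy as np,cv2
from scipy.optimize import least_squares
from scipy.spatial.transform import Rotation as Ro
from workcell import bot,vision
def proj(n,P,c=None):
    c=c or vision.get_calibration(n)
    K=np.array([[c['fx'],0,c['cx']],[0,c['fy'],c['cy']],[0,0,1]])
    return cv2.projectPoints(np.asarray(P,float).reshape(-1,3),c['rvec'],c['tvec'],K,c['distortion'])[0][:,0]
def c2w(p,P): # canister (mm) -> world, p=x,y,yaw
    P=np.atleast_2d(P)/1000.; c,s=np.cos(p[2]),np.sin(p[2])
    return np.c_[p[0]+c*P[:,0]-s*P[:,1],p[1]+s*P[:,0]+c*P[:,1],P[:,2]]
def lidpt(x,y,z,a): # point given lid-shut canister coords
    c,s=np.cos(a),np.sin(a);X=x+85;Z=z-112
    return [-85+c*X-s*Z,y,112+s*X+c*Z]
E
cat > fit.py <<'E'
from h import *
S=lambda x,y:(200+x/3.983,145+y/3.983);T=lambda x,y:(230+(x-438.2)/3.618,155+y/3.618)
bs=[((80,75,110),S(235,230)),((80,-75,110),S(75,160)),((-80,75,110),S(360,135)),((80,75,0),S(233,352))]
bt=[((80,75,110),T(497,150)),((80,-75,110),T(675,80))]
lt=[((82,77,116),T(503,165)),((82,-77,116),T(710,88)),((-82,77,116),T(572,350)),((-82,-77,116),T(760,272))]
ls=[((82,-77,113),S(95,13)),((82,77,113),S(368,123))]
def f(p):
    A=proj("scene",np.vstack([c2w(p,[q for q,_ in bs]),c2w(p,[lidpt(*q,p[3]) for q,_ in ls])]))-[u for _,u in bs+ls]
    B=proj("top",np.vstack([c2w(p,[q for q,_ in bt]),c2w(p,[lidpt(*q,p[3]) for q,_ in lt])]))-[u for _,u in bt+lt]
    return np.vstack([A,B]).ravel()
r=least_squares(f,[.5,0,0.2,.5],loss='soft_l1');print(r.x,np.rad2deg(r.x[2]));print(f(r.x).reshape(-1,2).round(1))
for n,P in dict(lid_front=lidpt(70,0,116,r.x[3]),shutfront=(70,0,116),leverpin=(95,0,90),leverend=(148,0,110)).items():print(n,c2w(r.x,P).round(4))
E
python3 fit.py
```

```text
[ 0.49234267 -0.06532871  0.35056154  0.60953337] 20.085696649383276
[[  0.1  -0.5]
 [ -1.1  -2.7]
 [  2.   -2.5]
 [  0.1  -0.3]
 [ -1.4   0.1]
 [-25.4  -9.1]
 [ -2.4  -1.1]
 [ -0.   -1.8]
 [ -1.5   0.8]
 [ -0.5  -0.6]
 [ -1.1   1.6]
 [  1.2   1.5]]
lid_front [[ 0.5297 -0.0517  0.204 ]]
shutfront [[ 0.5581 -0.0413  0.116 ]]
leverpin [[ 0.5816 -0.0327  0.09  ]]
leverend [[ 0.6313 -0.0145  0.11  ]]
```

```bash
cat >> h.py <<'E'
PZ=[0.4923,-0.0653,0.3506]
def to(P,rpy,can=True,p=PZ):
    """rows to reach TCP at canister point P (mm) with orientation rpy (deg)"""
    o=bot.get_obs();R=Ro.from_euler('xyz',o['tcp_rot'],degrees=True)
    W=c2w(p,P)[0] if can else np.array(P)
    d=R.inv().apply(W-o['ee_pos']);r=(R.inv()*Ro.from_euler('xyz',rpy,degrees=True)).as_rotvec()
    print('rows',d.round(4),r.round(3))
def st(p=PZ):
    o=bot.get_obs();c,s=np.cos(p[2]),np.sin(p[2]);d=o['ee_pos']-[p[0],p[1],0]
    f=o['wrist_force'];print('t',round(o['time'],2),'canTCP',(np.array([c*d[0]+s*d[1],-s*d[0]+c*d[1],d[2]])*1000).round(1),'rpy',o['tcp_rot'].round(1),'Fcan',np.array([c*f[0]+s*f[1],-s*f[0]+c*f[1],f[2]]).round(1),'op',round(o['opening'],4))
E
python3 -m crank '0 -0.05 0 0 0 0; -0.1 -0.08 0.18 0 -0.3 0; -0.299 -0.08 0.5415 0 -1.533 0; -0.299 -0.08 0.5415 0 -1.533 0; -0.299 -0.08 0.5415 0 -1.533 0; -0.299 -0.08 0.5415 0 -1.533 0; -0.299 -0.08 0.5415 0 -1.533 0; -0.299 -0.08 0.5415 0 -1.533 0' 1 30
python3 -c "
from h import *
st();to((110,0,320),(-90,0,20.1))"
```

```text
time: 0.9
ee_pos: [0.4277, -0.2358, 0.3115]
tcp_rot: [-90.0, 0.0, -7.3]
wrist_force: [0.4, -1.3, -0.4]
opening: 0.0
t 0.9 canTCP [-119.2 -138.   311.5] rpy [-90.    0.   -7.3] Fcan [-0.  -1.3 -0.4] op 0.0
rows [ 0.14   -0.0086  0.228 ] [ 0.    -0.479 -0.   ]
```

```bash
python3 -m crank '0.14 -0.009 0.228 0 -0.479 0; 0.14 -0.009 0.228 0 -0.479 0; 0.14 -0.009 0.228 0 -0.479 0; 0.14 -0.009 0.228 0 -0.479 0; 0.14 -0.009 0.228 0 -0.479 0; 0.14 -0.009 0.228 0 -0.479 0;  0.14 -0.009 0.228 0 -0.479 0;  0.14 -0.009 0.228 0 -0.479 0'
python3 -c "
from h import *
st();print(bot.get_obs()['q'].round(0))
c=vision.get_calibration('wrist');im=vision.camera('wrist');cv2.imwrite('pics/w1.png',cv2.cvtColor(im,cv2.COLOR_RGB2BGR))
R=cv2.Rodrigues(c['rvec'])[0];print('cam',-R.T@c['tvec'],R[2],c['fx'],c['cx'],c['cy'],bot.get_obs()['ee_pos'])
np.save('w1.npy',c,allow_pickle=True)
print(proj('wrist',c2w(PZ,[(113,0,141),(88,0,126),(80,75,110),(80,-75,110),(148,0,106)])))"
```

```text
time: 1.7
ee_pos: [0.596, -0.0304, 0.3199]
tcp_rot: [-90.0, 0.1, 19.8]
wrist_force: [0.3, -0.3, 0.1]
opening: -0.0
t 1.7 canTCP [109.4  -2.8 319.9] rpy [-90.    0.1  19.8] Fcan [ 0.1 -0.4  0.1] op -0.0
[ -3.  15.  30. 105.  -0.  67.]
cam [0.56783264 0.04594132 0.45124294] [ 0.10480187 -0.29799256 -0.94879766] 280.57910604057673 256.25422809400317 191.19196912100543 [ 0.59567861 -0.03094884  0.3203374 ]
[[260.95540148 170.01435235]
 [239.76973401 167.07347329]
 [232.18943892 101.42249869]
 [235.88673932 219.34819601]
 [288.36791529 163.06416894]]
```

View pics/w1.png

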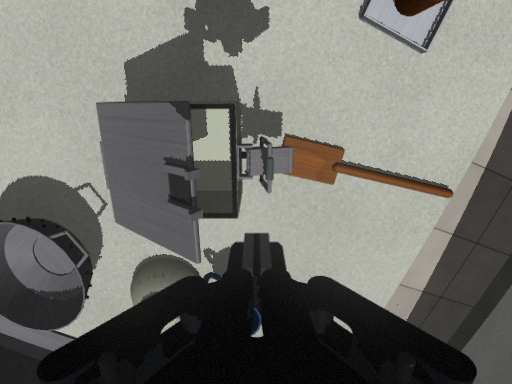

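Picture 3: wrist view. Canister rim corners are at (238,103) and (238,217). The bail bar is at (268,165), the lever at about (285,160), and the spatula lies beyond it. I'll enlarge this area.

```bash
python3 - <<'E'
import cv2
a=cv2.imread("pics/w1.png")[95:225,180:310]
cv2.imwrite("pics/c2.png",cv2.resize(a,(598,598),interpolation=cv2.INTER_CUBIC))
E
```

```text
(no output)
```

View pics/c2.png

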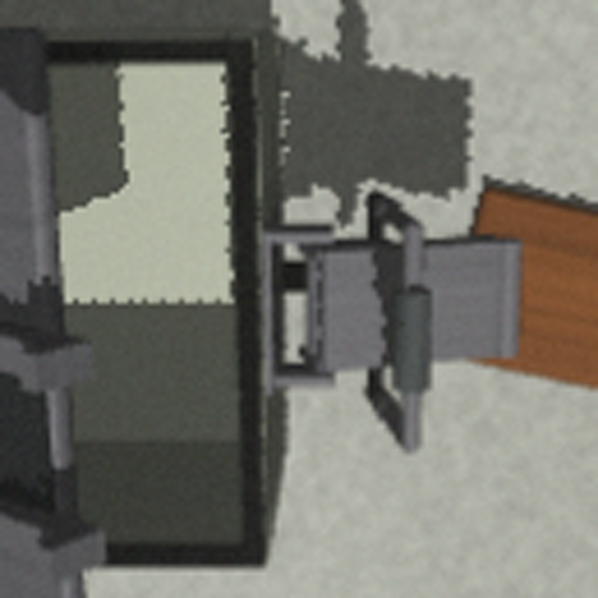

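```bash
cat > fit2.py <<'E'
from h import *
c=np.load('w1.npy',allow_pickle=True).item()
U=lambda x,y:(180+x/4.6,95+y/4.6)
def kin(L,th,r=51.5):
    pin=np.array([95+18*np.cos(L-1.71),90+18*np.sin(L-1.71)]);return pin,pin+r*np.array([np.cos(th),np.sin(th)])
def end(L,a=58,o=10): return np.array([95+a*np.sin(L)+o*np.cos(L),90-a*np.cos(L)+o*np.sin(L)])
obs=[U(255,40),U(265,565),U(412,228),U(412,450),U(412,340),U(519,240),U(517,357)]
def f(p):
    b=kin(p[3],p[4])[1];e=end(p[3])
    P=[(80,75,110),(80,-75,110),(b[0],28,b[1]),(b[0],-28,b[1]),(b[0],0,b[1]),(e[0],17,e[1]),(e[0],-17,e[1])]
    return np.r_[(proj('wrist',c2w(p,P),c)-obs).ravel(),(p[:3]-PZ)/[.003,.003,.015]]
if __name__=='__main__':
    r=least_squares(f,PZ+[1.4,1.5]);p=r.x;print(p,f(p).round(1))
    print('pin,bar',kin(p[3],p[4]),'end',end(p[3]))
E
python3 fit2.py; sed 's/\[.003,.003,.015\]/[.02,.02,.1]/' fit2.py|python3
```

```text
[ 0.49517119 -0.06415413  0.34695413  1.28408735  1.39527114] [-0.6 -1.7  0.1  2.1  0.3  0.6 -0.3 -0.9 -0.   0.2  0.3  0.3 -0.2 -0.2
  1.   0.4 -0.2]
pin,bar (array([111.3919169 ,  82.56326278]), array([120.38511887, 133.2719634 ])) end [153.46039688  83.18956709]
[ 0.49532598 -0.06393628  0.34514041  1.27069774  1.39744307] [-0.3 -1.7  0.1  2.1  0.3  0.6 -0.3 -0.9 -0.   0.3  0.4  0.2 -0.2 -0.2
  0.2  0.1 -0.1]
pin,bar (array([111.29087547,  82.34445452]), array([120.17392046, 133.07256814])) end [153.36397018  82.40743881]
```

```bash
sed -i 's/^PZ=.*/PZ=[0.4952,-0.0640,0.3465]/' h.py; python3 -c "
from h import *
st();to((34,45,240),(-90,0,19.85))"
```

```text
t 1.75 canTCP [105.7  -3.  320.3] rpy [-90.    0.   19.8] Fcan [-0.2 -0.4 -0.4] op -0.0002
rows [-0.0718  0.0804  0.0479] [-0.    -0.002 -0.001]
```

```bash
python3 -m crank '-0.036 0.04 0.03 0 0 0; -0.072 0.07 0.048 0 0 0; -0.072 0.080 0.048 0 0 0; -0.072 0.080 0.048 0 0 0' >/dev/null; python3 -c "
from h import *
st()"
python3 -m crank '0 0.008 0 0 0 0; 0 0.016 0 0 0 0; 0 0.024 0 0 0 0; 0.003 0.030 0 0 0 0; 0.006 0.036 0 0 0 0; 0.009 0.042 0 0 0 0' |grep force; python3 -c "
from h import *
st()"
```

```text
t 2.15 canTCP [ 31.   45.8 238.4] rpy [-89.9   0.2  19.7] Fcan [ 0.1 -0.7  1.2] op 0.0001
wrist_force: [1.1, -0.7, 2.3]
t 2.75 canTCP [ 44.   45.3 198.1] rpy [-90.   -0.   19.8] Fcan [ 0.8 -1.   2.3] op -0.0002
```

```bash
python3 -m crank '0.004 0.008 0 0 0 0; 0.007 0.016 0 0 0 0; 0.009 0.024 0 0 0 0; 0.011 0.032 0 0 0 0; 0.013 0.040 0 0 0 0; 0.014 0.048 0 0 0 0; 0.015 0.055 0 0 0 0; 0.015 0.060 0 0 0 0' |grep force; python3 -c "
from h import *
st()"
```

```text
wrist_force: [0.8, 0.3, 1.7]
t 3.55 canTCP [ 58.3  45.5 137.7] rpy [-90.    0.   19.8] Fcan [0.8 0.  1.7] op 0.0002
```

```bash
python3 -m crank '0 0.004 0 0 0 0; 0 0.006 0 0 0 0' |grep force;python3 -m crank '0 0.002 0 0 0 0; 0 0.003 0 0 0 0' |egrep 'force|pos';python3 -m crank '0 0.002 0 0 0 0; 0 0.0025 0 0 0 0' |egrep 'force|pos'; python3 -c "
from h import *
st()"
```

```text
wrist_force: [0.3, 1.7, 0.7]
ee_pos: [0.5347, -0.0014, 0.1295]
wrist_force: [-0.3, 1.2, 1.5]
ee_pos: [0.5347, -0.0015, 0.1269]
wrist_force: [-0.1, 0.5, 3.1]
t 4.15 canTCP [ 58.4  45.4 126.9] rpy [-90.   -0.   19.8] Fcan [0.  0.5 3.1] op 0.0001
```

```bash
for i in 1; do python3 -m crank '0 0.001 0 0 0 0; 0 0.001 0 0 0 0' |egrep 'force|pos'; python3 -m crank '0 0.001 0 0 0 0; 0 0.001 0 0 0 0' |egrep 'force|pos'; done
```

```text
ee_pos: [0.5347, -0.0015, 0.1266]
wrist_force: [-1.5, -0.1, 6.4]
ee_pos: [0.5348, -0.0014, 0.1263]
wrist_force: [-3.5, 0.3, 9.7]
```

```bash
python3 -m crank '0 -0.02 0 0 0 0; 0 -0.06 0 0 0 0; 0.03 -0.08 -0.02 0 0 0; 0.063 -0.08 -0.046 0 0 0; 0.063 -0.08 -0.046 0 0 0; 0.063 -0.08 -0.046 0 0 0; 0.063 -0.08 -0.046 0 0 0' 0.43 60|egrep 'force|pos'; python3 -c "
from h import *
st()
c=vision.get_calibration('wrist');im=vision.camera('wrist');np.save('w2.npy',c,allow_pickle=True)
a=cv2.cvtColor(im,cv2.COLOR_RGB2BGR);cv2.imwrite('pics/w2.png',a)
print(proj('wrist',c2w(PZ,[(113,0,141),(120,0,133)]),c))
cv2.imwrite('pics/c3.png',cv2.resize(a[100:300,150:380],(690,600),interpolation=cv2.INTER_CUBIC))"
```

```text
ee_pos: [0.6088, -0.0233, 0.2048]
wrist_force: [-0.8, -0.9, 0.4]
t 5.25 canTCP [120.6  -0.3 204.8] rpy [-90.    0.1  19.8] Fcan [-1.1 -0.5  0.4] op 0.0243
[[247.55604208 211.45668145]
 [256.86702346 207.49545997]]
```

View pics/c3.png

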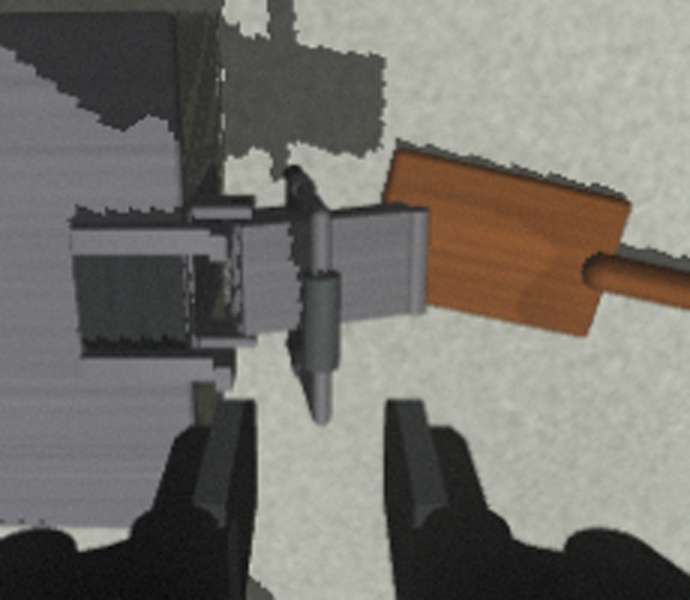

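Picture 5: the lid is shut. The sleeve is at full-image (256.7,207.3) against a predicted (256.9,207.5). The fingers straddle it centrally. Descending to grip.

```bash
python3 -m crank '0 0.03 0 0 0 0; 0 0.055 0 0 0 0; 0 0.068 0 0 0 0; 0 0.068 0 0 0 0' |egrep 'force|pos'; python3 -m crank '0 0 0 0 0 0; 0 0 0 0 0 0; 0 0 0 0 0 0; 0 0 0 0 0 0' 1 50|egrep 'force|pos|open'; python3 -c "
from h import *
st()"
```

```text
ee_pos: [0.6082, -0.0232, 0.1358]
wrist_force: [0.1, -0.4, 0.2]
ee_pos: [0.6099, -0.0234, 0.1382]
wrist_force: [-0.9, 0.6, 3.3]
opening: 0.0077
t 6.1 canTCP [121.7  -0.8 138.2] rpy [-90.   -0.1  19.8] Fcan [-0.7  0.9  3.3] op 0.0077
```

```bash
python3 -m crank '-0.0005 -0.002 0 0 0 0; -0.001 -0.003 0 0 0 0; -0.001 -0.004 0 0 0 0' |egrep 'force|pos'; python3 -m crank '0 -0.001 0 0 0 0; -0.0005 -0.002 0 0 0 0' |egrep 'force|pos|open'; python3 -c "
from h import *
st()"
```

```text
ee_pos: [0.6082, -0.0238, 0.1397]
wrist_force: [0.4, 0.0, -12.9]
ee_pos: [0.6075, -0.024, 0.1412]
wrist_force: [2.1, 0.5, -17.9]
opening: 0.0072
t 6.6 canTCP [119.2  -0.5 141.2] rpy [-89.9   0.2  19.8] Fcan [  2.2  -0.3 -17.9] op 0.0072
```

```bash
python3 -m crank '-0.0002 -0.0005 0 0 0 0; -0.0005 -0.001 0 0 0 0' |egrep 'force|pos'; python3 -m crank '-0.0002 -0.0005 0 0 0 0; -0.0005 -0.001 0 0 0 0' |egrep 'force|pos|open'; python3 -c "
from h import *
st()
im=vision.camera('wrist')
a=cv2.cvtColor(im,cv2.COLOR_RGB2BGR);cv2.imwrite('pics/w3.png',a)
cv2.imwrite('pics/c4.png',cv2.resize(a[130:300,150:350],(706,600),interpolation=cv2.INTER_CUBIC))"
```

```text
ee_pos: [0.6077, -0.024, 0.1435]
wrist_force: [2.7, 0.2, -16.8]
ee_pos: [0.6072, -0.0242, 0.1452]
wrist_force: [0.6, 0.6, -13.0]
opening: 0.0076
t 7.0 canTCP [118.9  -0.6 145.2] rpy [-90.   -0.   19.8] Fcan [  0.8   0.3 -13. ] op 0.0076
```

View pics/c4.png

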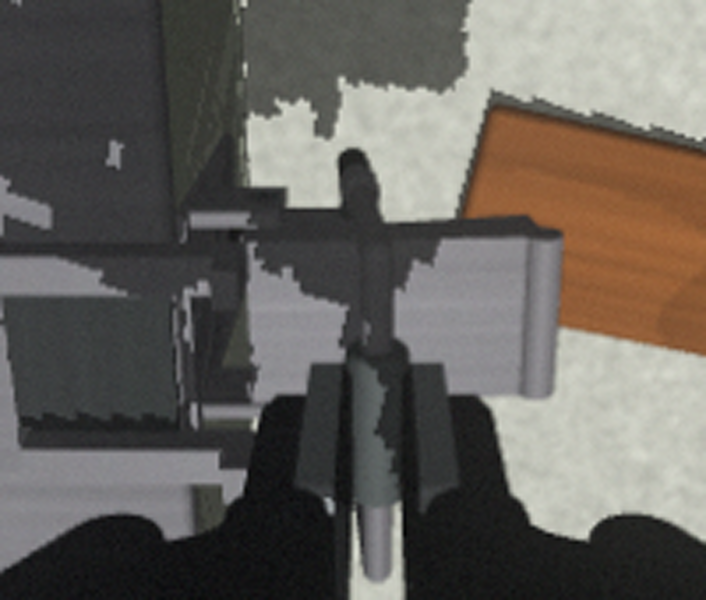

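```bash
python3 -m crank '-0.0003 -0.0005 0 0 0 0; -0.0005 -0.001 0 0 0 0' |egrep 'force|pos'; python3 -m crank '0 -0.0005 0 0 0 0; 0 -0.0005 0 0 0 0' |egrep 'force|pos'; python3 -c "
from h import *
st()"
```

```text
ee_pos: [0.6064, -0.0245, 0.146]
wrist_force: [-0.3, 0.4, -15.7]
ee_pos: [0.6065, -0.0245, 0.1465]
wrist_force: [-0.5, -0.2, -14.0]
t 7.45 canTCP [118.1  -0.7 146.5] rpy [-90.    0.   19.8] Fcan [ -0.6  -0.  -14. ] op 0.0075
```

```bash
for i in 1; do python3 -m crank '0 -0.0005 0 0 0 0; 0 -0.0005 0 0 0 0' |egrep 'force|pos'; python3 -m crank '-0.0002 -0.0005 0 0 0 0; -0.0002 -0.0005 0 0 0 0' |egrep 'force|pos';python3 -m crank '-0.0002 -0.0005 0 0 0 0; -0.0002 -0.0005 0 0 0 0' |egrep 'force|pos'; done
```

```text
ee_pos: [0.6066, -0.0245, 0.147]
wrist_force: [-1.4, 1.0, -13.6]
ee_pos: [0.6066, -0.0245, 0.1476]
wrist_force: [-0.4, 0.2, -14.4]
ee_pos: [0.6064, -0.0246, 0.1481]
wrist_force: [0.6, 1.0, -14.5]
```

```bash
for i in 1; do python3 -m crank '0 -0.0005 0 0 0 0; 0 -0.0005 0 0 0 0' |egrep 'force|pos'; python3 -m crank '-0.0002 -0.0005 0 0 0 0; -0.0002 -0.0005 0 0 0 0' |egrep 'force|pos'; done; python3 -c "
from h import *
st()
im=vision.camera('wrist')
np.save('w4.npy',vision.get_calibration('wrist'),allow_pickle=True)
a=cv2.cvtColor(im,cv2.COLOR_RGB2BGR);cv2.imwrite('pics/w4.png',a)
cv2.imwrite('pics/c5.png',cv2.resize(a[130:300,150:350],(706,600),interpolation=cv2.INTER_CUBIC))"
```

```text
ee_pos: [0.6064, -0.0246, 0.1485]
wrist_force: [-0.1, 0.6, -15.8]
ee_pos: [0.6061, -0.0246, 0.1487]
wrist_force: [0.4, 1.4, -17.3]
t 8.45 canTCP [117.7  -0.6 148.7] rpy [-90.    0.   19.8] Fcan [  0.9   1.2 -17.3] op 0.0075
```

View pics/c5.png

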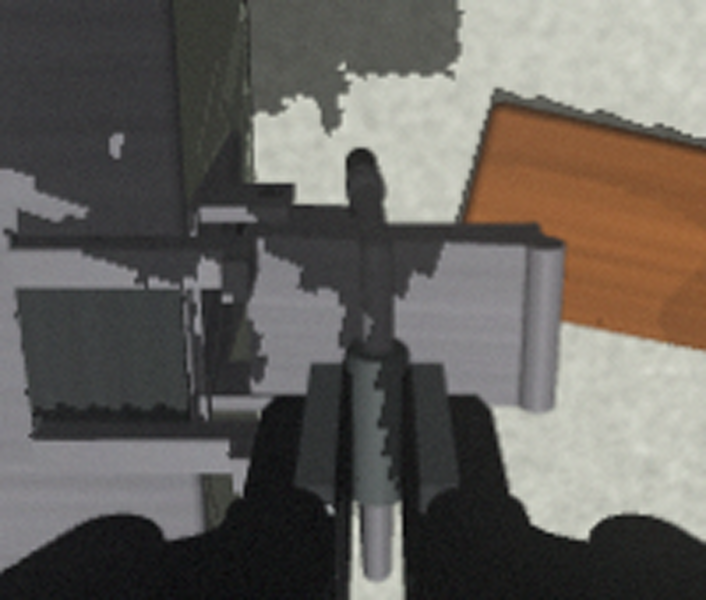

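```bash
python3 - <<'E'
from h import *
from fit2 import end,kin
c=np.load('w4.npy',allow_pickle=True).item()
for L in(1.3,1.5,1.6,1.68):
    e=end(L,54,14);print(L,((proj('wrist',c2w(PZ,[(e[0],17,e[1]),(e[0],-17,e[1])]),c)-[150,130])*3.53).round(0).tolist())
E
```

```text
1.3 [[543.0, 216.0], [534.0, 366.0]]
1.5 [[547.0, 234.0], [538.0, 391.0]]
1.6 [[545.0, 244.0], [536.0, 404.0]]
1.68 [[541.0, 252.0], [532.0, 415.0]]
```

```bash
python3 -m crank '0 -0.0005 0 0 0 0; 0 -0.0005 0 0 0 0' |egrep 'force|pos'; python3 -m crank '0 -0.0004 0 0 0 0; 0 -0.0004 0 0 0 0' |egrep 'force|pos'
```

```text
ee_pos: [0.6059, -0.0247, 0.1489]
wrist_force: [1.4, 1.5, -20.9]
ee_pos: [0.6058, -0.0247, 0.1491]
wrist_force: [0.8, 0.5, -24.9]
```

```bash
python3 -m crank '0 0.0015 0 0 0 0; 0 0.003 0 0 0 0; 0 0.003 0 0 0 0' |egrep 'force|pos'; python3 -m crank '0 0 0 0 0 0; 0 0 0 0 0 0' 0.6 20|egrep 'force|pos|open';python3 -c "
from h import *
st();to((117,0,145),(-90,0,19.85))"
```

```text
ee_pos: [0.6065, -0.0246, 0.1482]
wrist_force: [-0.6, 1.9, -12.3]
ee_pos: [0.6073, -0.0249, 0.1495]
wrist_force: [-0.4, 0.4, -0.4]
opening: 0.017
t 9.4 canTCP [118.7  -1.3 149.5] rpy [-90.1  -0.2  19.8] Fcan [-0.3  0.5 -0.4] op 0.017
rows [-0.0018  0.0045  0.0013] [ 0.002 -0.002  0.004]
```

```bash
python3 -m crank '-0.002 0.0045 0.001 0 0 0; -0.006 0.0045 0.001 0 0 0; -0.010 0.0045 0.001 0 0 0; -0.014 0.005 0.001 0 0 0; -0.018 0.006 0.001 0 0 0; -0.022 0.007 0.001 0 0 0; -0.025 0.0085 0.001 0 0 0; -0.027 0.009 0.001 0 0 0' |egrep 'force|pos'; python3 -c "
from h import *
st()"
```

```text
ee_pos: [0.58, -0.033, 0.1377]
wrist_force: [-0.1, 0.3, 0.5]
t 10.2 canTCP [ 90.3   0.4 137.7] rpy [-90.    0.   19.8] Fcan [-0.   0.3  0.5] op 0.0168
```

```bash
python3 -m crank '-0.002 0 0 0 0 0; -0.004 0.0005 0 0 0 0; -0.006 0.001 0 0 0 0; -0.008 0.003 0 0 0 0; -0.010 0.005 0 0 0 0; -0.012 0.006 0 0 0 0; -0.013 0.0065 0 0 0 0; -0.013 0.0065 0 0 0 0' |egrep 'force|pos'; python3 -c "
from h import *
st()
a=cv2.cvtColor(vision.camera('wrist'),cv2.COLOR_RGB2BGR);cv2.imwrite('pics/w5.png',a)
cv2.imwrite('pics/c6.png',cv2.resize(a[130:300,170:370],(706,600),interpolation=cv2.INTER_CUBIC))"
```

```text
ee_pos: [0.568, -0.0373, 0.1313]
wrist_force: [0.2, -0.0, -0.5]
t 11.0 canTCP [ 77.6   0.4 131.3] rpy [-90.    0.   19.8] Fcan [ 0.1 -0.1 -0.5] op 0.0175
```

View pics/c6.png

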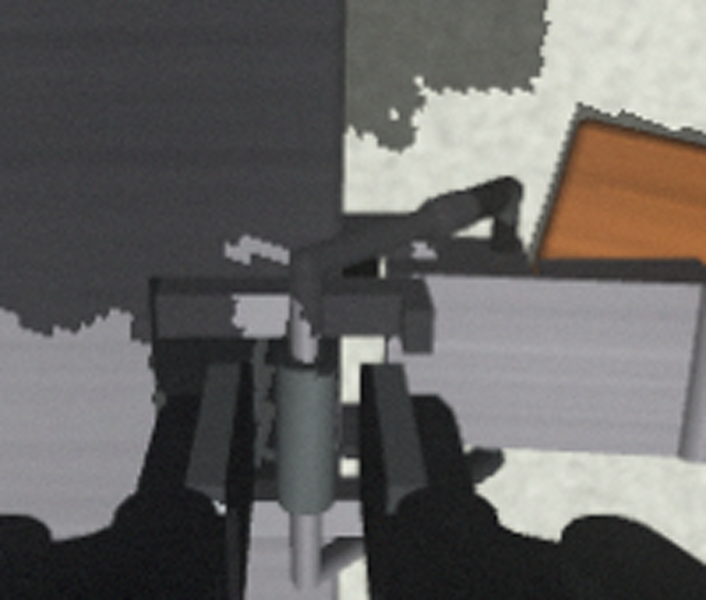

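Picture 8: the bar lies across both hooks behind their lips, between the open fingers, with no force on the hand. Next: retreat, then the lever.

```bash
python3 -m crank '0 0 0 0 0 0; 0 0 0 0 0 0' 0.45 |egrep 'open';  python3 -m crank '0 -0.01 0 0 0 0; 0 -0.03 0 0 0 0; 0 -0.06 0 0 0 0; 0.04 -0.07 0 0 0 0.1; 0.062 -0.06 0 0 0 0.2; 0.062 -0.045 0 0 0 0.2; 0.062 -0.045 0 0 0 0.2' |egrep 'force|pos'
cat >> h.py <<'E'
def press(L,phi,s,h=13,t=11):
    n=np.array([np.cos(L),np.sin(L)]);al=np.array([np.sin(L),-np.cos(L)])
    X=np.array([np.cos(phi),-np.sin(phi)]);Y=np.array([-np.sin(phi),-np.cos(phi)])
    C=np.array([95,90])+12*n+s*al
    return C-t*Y-(-h*X if X@n>0 else h*X)
E
python3 - <<'E'
from h import *
st()
for L,phi,s in [(1.75,.2,50),(1.68,.2,50),(1.5,.25,52),(1.3,.35,53),(1.15,.45,53),(1.0,.52,35),(.9,.52,40),(.8,.52,45),(.6,.52,47),(.4,.52,47),(.2,.52,47),(.1,.52,47),(0,.52,47)]:
    print(L,phi,s,press(L,phi,s).round(1))
a=cv2.cvtColor(vision.camera('wrist'),cv2.COLOR_RGB2BGR);cv2.imwrite('pics/w6.png',a)
cv2.imwrite('pics/c7.png',cv2.resize(a[120:320,150:380],(690,600),interpolation=cv2.INTER_CUBIC))
E
```

```text
opening: 0.0231
ee_pos: [0.6273, -0.0154, 0.1721]
wrist_force: [-0.6, -0.3, -0.3]
t 11.95 canTCP [140.7   0.8 172.1] rpy [-89.9  11.8  19.9] Fcan [-0.7 -0.1 -0.3] op 0.0233
1.75 0.2 50 [131.5 124.1]
1.68 0.2 50 [132.8 120.7]
1.5 0.25 52 [137.8 112.2]
1.3 0.35 53 [140.8 102.2]
1.15 0.45 53 [141.4  94.9]
1.0 0.52 35 [147.7  84.3]
0.9 0.52 40 [150.5  77.6]
0.8 0.52 45 [152.4  70.3]
0.6 0.52 47 [148.2  61.1]
0.4 0.52 47 [141.1  54.5]
0.2 0.52 47 [132.8  49.4]
0.1 0.52 47 [128.4  47.5]
0 0.52 47 [123.7  46.1]
```

View pics/c7.png

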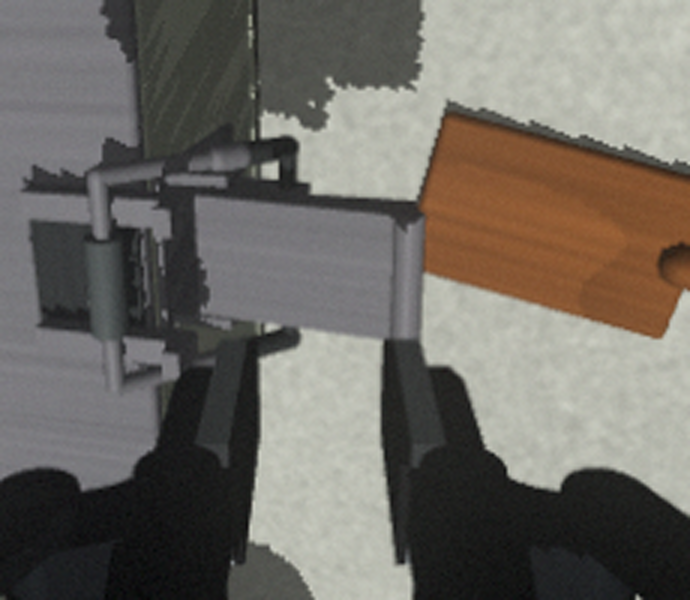

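```bash
python3 -c "
from h import *
to((135,0,130),(-90,20,19.85))"
```

```text
rows [ 0.0041  0.0446 -0.0007] [-0.001 -0.     0.146]
```

```bash
python3 -m crank '0 0 0 0 0 0; 0 0 0 0 0 0; 0 0 0 0 0 0.05; 0.004 0.02 -0.001 0 0 0.146; 0.004 0.0446 -0.001 0 0 0.146; 0.004 0.0446 -0.001 0 0 0.146; 0.004 0.0446 -0.001 0 0 0.146' 1 40 |egrep 'force|pos|open'; python3 -c "
from h import *
st()
for P,ph in [((137,0,115),20),((138,0,110),20),((140,0,103),20),((141,0,95),26)]: to(P,(-90,ph,19.85))"
```

```text
ee_pos: [0.6218, -0.0192, 0.1342]
wrist_force: [-0.0, 0.2, 0.9]
opening: 0.0001
t 12.7 canTCP [134.3  -0.9 134.2] rpy [-90.   19.7  19.7] Fcan [0.1 0.2 0.9] op 0.0001
rows [0.0091 0.0172 0.0009] [-0.    -0.002  0.005]
rows [0.0117 0.0215 0.0009] [-0.    -0.002  0.005]
rows [0.0159 0.0274 0.0009] [-0.    -0.002  0.005]
rows [0.0196 0.0346 0.0009] [-0.    -0.002  0.11 ]
```

```bash
python3 -m crank '0.001 0.003 0 0 0 0; 0.003 0.006 0 0 0 0; 0.005 0.009 0 0 0 0; 0.006 0.012 0 0 0 0; 0.008 0.015 0 0 0 0' |egrep 'force|pos'; python3 -c "
from h import *
st()"; python3 -m crank '0.001 0.002 0 0 0 0; 0.002 0.004 0 0 0 0; 0.003 0.006 0 0 0 0; 0.004 0.008 0 0 0 0' |egrep 'force|pos'; python3 -c "
from h import *
st()"
```

```text
ee_pos: [0.6249, -0.018, 0.1157]
wrist_force: [2.3, 1.0, 6.0]
t 13.2 canTCP [137.6  -0.8 115.7] rpy [-90.   19.7  19.8] Fcan [2.5 0.2 6. ] op -0.0001
ee_pos: [0.6265, -0.0174, 0.1069]
wrist_force: [4.9, 1.8, 5.5]
t 13.6 canTCP [139.3  -0.8 106.9] rpy [-90.   19.6  19.8] Fcan [5.2 0.  5.5] op 0.0
```

```bash
python3 -m crank '0.002 0.003 0 0 0 0.03; 0.004 0.006 0 0 0 0.06; 0.007 0.009 0 0 0 0.1; 0.009 0.0115 0 0 0 0.13; 0.0115 0.014 0 0 0 0.16; 0.0139 0.0163 0 0 0 0.175' |egrep 'force|pos'; python3 -c "
from h import *
st()"
```

```text
ee_pos: [0.6325, -0.0151, 0.0861]
wrist_force: [-0.3, 0.1, 5.5]
t 14.2 canTCP [145.8  -0.7  86.1] rpy [-90.   30.   19.8] Fcan [-0.3  0.2  5.5] op -0.0001
```

```bash
python3 -m crank '0.0025 0.0018 0 0 0 0; 0.005 0.0036 0 0 0 0; 0.007 0.0052 0 0 0 0; 0.009 0.007 0 0 0 0; 0.0108 0.0086 0 0 0 0' |egrep 'force|pos'; python3 -c "
from h import *
st()";python3 -m crank '0.001 0.001 0 0 0 0; 0.0015 0.0025 0 0 0 0; 0.002 0.0045 0 0 0 0' |egrep 'force'; python3 -c "
from h import *
st()"
```

```text
ee_pos: [0.6373, -0.0135, 0.0738]
wrist_force: [-0.6, -0.2, 5.6]
t 14.7 canTCP [150.8  -0.8  73.8] rpy [-90.   29.9  19.8] Fcan [-0.6 -0.   5.6] op 0.0
wrist_force: [-0.6, -0.3, 7.3]
t 15.0 canTCP [150.3  -0.7  69. ] rpy [-90.   29.8  19.8] Fcan [-0.7 -0.   7.3] op 0.0004
```

```bash
python3 -m crank '0.0005 0.002 0 0 0 0; 0.001 0.004 0 0 0 0; 0.0015 0.006 0 0 0 0; 0.002 0.008 0 0 0 0' |egrep 'force'; python3 -c "
from h import *
st()"; python3 -m crank '-0.0005 0.002 0 0 0 0; -0.001 0.004 0 0 0 0; -0.0015 0.006 0 0 0 0' |egrep 'force'; python3 -c "
from h import *
st()"
```

```text
wrist_force: [0.0, -0.0, 8.4]
t 15.4 canTCP [148.   -0.7  61.2] rpy [-90.   29.8  19.8] Fcan [ 0.  -0.   8.4] op -0.0002
wrist_force: [0.2, 0.3, 7.1]
t 15.7 canTCP [143.8  -0.7  56.7] rpy [-90.   29.8  19.8] Fcan [0.3 0.2 7.1] op -0.0001
```

```bash
python3 -m crank '-0.001 0.0025 0 0 0 0; -0.0022 0.0048 0 0 0 0; -0.0034 0.0071 0 0 0 0; -0.0046 0.0092 0 0 0 0; -0.0058 0.0114 0 0 0 0' |egrep 'force'; python3 -c "
from h import *
st()"; python3 -m crank '-0.0012 0.001 0 0 0 0; -0.0024 0.002 0 0 0 0; -0.0036 0.003 0 0 0 0' |egrep 'force'; python3 -c "
from h import *
st()"
```

```text
wrist_force: [1.4, 0.5, 4.0]
t 16.2 canTCP [133.1  -0.8  49.1] rpy [-90.   29.8  19.8] Fcan [ 1.5 -0.   4. ] op -0.0001
wrist_force: [4.0, 0.6, 0.6]
t 16.5 canTCP [128.6  -0.7  47.8] rpy [-90.   29.8  19.8] Fcan [ 4.  -0.8  0.6] op 0.0
```

```bash
python3 -m crank '-0.0009 0.0005 0 0 0 0; -0.0017 0.001 0 0 0 0; -0.0026 0.0015 0 0 0 0; -0.0035 0.002 0 0 0 0' |egrep 'force'; python3 -c "
from h import *
st()"; python3 -m crank '-0.0009 0.0005 0 0 0 0; -0.0017 0.001 0 0 0 0; -0.0017 0.001 0 0 0 0' |egrep 'force'; python3 -c "
from h import *
st()"
```

```text
wrist_force: [6.2, 2.0, -3.5]
t 16.9 canTCP [124.8  -0.6  47.7] rpy [-90.   29.8  19.8] Fcan [ 6.5 -0.2 -3.5] op -0.0001
wrist_force: [4.2, 2.1, -2.8]
t 17.2 canTCP [122.8  -0.6  47.5] rpy [-90.   29.8  19.8] Fcan [ 4.7  0.6 -2.8] op 0.0004
```

```bash
for k in 1; do python3 -m crank '-0.0009 0.0005 0 0 0 0; -0.0013 0.0008 0 0 0 0' |egrep 'force'; python3 -c "
from h import *
st()"; python3 -m crank '-0.0009 0.0005 0 0 0 0; -0.0013 0.0008 0 0 0 0' |egrep 'force';python3 -c "
from h import *
st()"; done
```

```text
wrist_force: [5.4, 2.2, -4.3]
t 17.4 canTCP [121.3  -0.6  47.4] rpy [-90.   29.8  19.8] Fcan [ 5.8  0.3 -4.3] op 0.0
wrist_force: [8.7, 3.9, -3.3]
t 17.6 canTCP [120.2  -0.6  47.3] rpy [-90.   29.8  19.8] Fcan [ 9.5  0.8 -3.3] op -0.0002
```

```bash
python3 -m crank '-0.0004 0.0003 0 0 0 0; -0.0004 0.0003 0 0 0 0' >/dev/null; python3 -c "
from h import *
st()"; python3 -m crank '-0.0004 0.0003 0 0 0 0; -0.0004 0.0003 0 0 0 0' >/dev/null;python3 -c "
from h import *
st()"; python3 -m crank '-0.0003 0.0002 0 0 0 0; -0.0003 0.0002 0 0 0 0' >/dev/null;python3 -c "
from h import *
st()"
```

```text
t 17.8 canTCP [120.2  -0.6  47.4] rpy [-90.   29.7  19.8] Fcan [10.3  0.  -3.8] op -0.0001
t 18.0 canTCP [120.1  -0.6  47.3] rpy [-90.   29.6  19.8] Fcan [13.2 -0.9 -4.5] op -0.0004
t 18.2 canTCP [120.1  -0.6  47.3] rpy [-90.   29.6  19.8] Fcan [13.8  1.  -3.5] op -0.0001
```

```bash
python3 -m crank '0.004 -0.002 0 0 0 0; 0.017 -0.01 0 0 0 0; 0.03 -0.03 0 0 0 -0.1; 0.01 -0.07 0 0 0 -0.25; -0.015 -0.11 0 0 0 -0.4; -0.04 -0.15 0 0 0 -0.5; -0.06 -0.18 0 0 0 -0.52; -0.06 -0.18 0 0 0 -0.52' |egrep force; python3 - <<'E'
from h import *
st()
a=cv2.cvtColor(vision.camera('wrist'),cv2.COLOR_RGB2BGR);b=cv2.cvtColor(vision.camera('scene'),cv2.COLOR_RGB2BGR)
cv2.imwrite('pics/w8.png',a);cv2.imwrite('pics/s8.png',b)
print(proj('wrist',c2w(PZ,[(88,0,126),(105,0,36)])).round(0))
q=proj('wrist',c2w(PZ,[(88,0,126)]))[0].astype(int)
A=a[max(q[1]-50,0):,:][:100,max(q[0]-60,0):][:,:110]
cv2.imwrite('pics/c8.png',np.hstack([cv2.resize(A,(400,400),interpolation=cv2.INTER_CUBIC),cv2.resize(b[150:240,205:295],(400,400),interpolation=cv2.INTER_CUBIC)]))
E
```

```text
wrist_force: [0.7, 0.2, -0.2]
t 19.0 canTCP [155.1  -1.3 241.7] rpy [-90.2  -0.5  19.7] Fcan [ 0.7 -0.1 -0.2] op -0.0001
[[183. 192.]
 [216. 168.]]
```

View pics/c8.png

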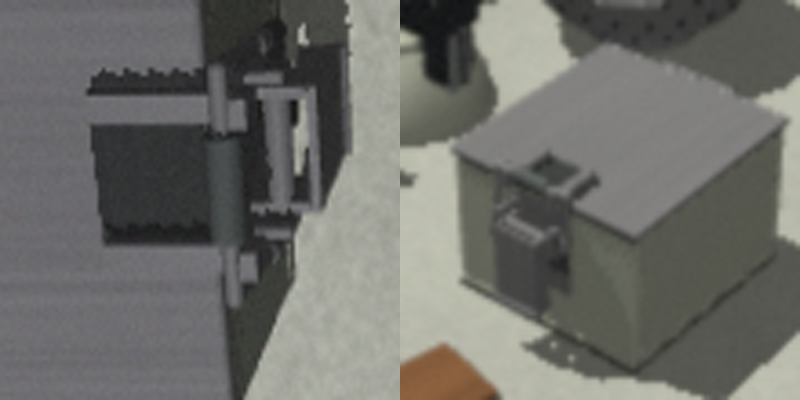

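The bar lies against the back of both lips, the lever hangs straight down and the lid is flat. The hand is clear, so I'm handing in.

```bash
python3 -c "
from workcell import bot
print(bot.job_done())"
```

```text
the job is handed in; nothing more can be done
None
```

The white canister is clamped shut and the job is handed in at about 19 s of the 72 s allowed; the hand-in gave no verdict.

- **Lid:** I pushed it down until it stopped on the seal, with at most about 10 N.
- **Bail:** I drew the lever up to its stop by the wire bail, swung the bar over the lips loosely between the fingers, and let it down behind them. I felt no force while swinging or lowering it.
- **Lever:** I pressed it past centre to its stop, with about 14 N at the end.

**Last checks:**
- The final pictures show the lid flat, the bar against the back of both lips, and the lever hanging straight down.
- The hand was well clear, with the wrist force near zero.
- I saw nothing disturbed, but I did not measure the bystanders' positions again.

**Checks that were tight or disagreed:**
- **Wire pull:** finding the lever's upper stop, the wrist force peaked at 24.9 N, against a limit of about 25 N on the wire. I backed off at once, but that is within the reading's noise.
- **Lever angle:** at that point the image put the lever at 1.6 to 1.68 rad. I took the rise in force as proof that it was at its stop.
- **Home position:** at home the hand stopped about 3.5 mm further in than I had calculated. I put that down to the assumed finger thickness, since the stop itself felt rigid.

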